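Load the tall sample plate into the analyser

TASK

Slide the tallest aluminium plate up out of the slotted rack by its top edge, lean it on the sloping stand with its end on the ledge and let go; then take it again by its two long sides, lay it flat on the bed of the sample tray and let go. Take the tray by its handle and slide it, with the plate in it, into the analyser's loading port until it is fully home. Do not drop the plate, and leave the other plates and everything else on the bench where they are.

Things in the scene. Friction and masses are not known exactly. Their poses are not given: they have to be found in the camera images.
- rack: grey plastic plate rack, fixed, 74 x 113 x 58 mm (x, y, z), origin at the centre of its underside. Three slots 11 mm wide (y) and 54 mm long (x) at y = -34, 0 and +34 mm; slot floors at z = 8 mm, mouths at z = 58 mm.
- plate: the tall plate: aluminium, 50 mm wide (x), 8 mm thick (y), 130 mm long (z), about 0.14 kg. Origin at the centre of its lower end as it stands upright in one of the rack's slots (any of the three), z up along its length. It stands 80 mm out of the rack; the other two plates are lower.
- plate_mid (a point): the middle of the tall plate, 65 mm from either end; axes as the plate.
- short_a: another aluminium plate in the rack, 50 x 8 x 95 mm, origin and axes as for the tall plate; leave it (it must not move more than 20 mm).
- short_b: another aluminium plate in the rack, 50 x 8 x 80 mm, origin and axes as for the tall plate; leave it (it must not move more than 20 mm).
- stand: dark steel stand, fixed, base 80 x 110 x 8 mm (x, y, z), origin at the centre of its underside. It carries a bar 30 mm wide (x) and 78 mm long sloping at 45 degrees, rising towards +y, facing up and towards -y, with a ledge across its lower end standing 12 mm out of the slope. The plate leaning on it overhangs the bar by 10 mm on each side and 52 mm at the top.
- stand_seat (a point): the inside corner of slope and ledge, mid-width, at (0, -35, 45) mm in the stand's frame; axes as the stand. The lower end of the leaning plate rests here.
- tray: loose steel tray, about 0.35 kg, on the table before the port; origin at the centre of the underside of its floor (160 mm in x, 92 mm in y, 5 mm thick). It has a raised bed in the middle for the plate and a handle at its -x end, and goes into the port +x end first. The plate lies flat, its length along the tray's x; either end first and either face up is right.
- tray_bed (a point): the middle of the top of the bed, 14 mm above the tray's underside; axes as the tray. The bed is 110 mm (x) by 30 mm (y); lugs round it, 20 mm high, make a pocket 140 mm (x) by 60 mm (y). The side lugs stand only at |x| = 54 to 70 mm, so fingers have room beside the bed. A plate lying there has its middle 4 mm above this point.
- tray_handle (a point): grip point of the tray's handle, an upright black tab 36 mm long (x), 14 mm thick (y), rising from 5 to 45 mm above the table, centred 100 mm behind (-x of) the tray's origin; this point is 30 mm above the table; axes as the tray.
- port: the analyser's loading port, fixed, open towards -x. Origin on the table where the tray's origin is when fully home; the tray's axes are then parallel to its own. Side walls 100 mm apart from x = -20 to 87 mm, clear roof from 42 to 50 mm above the table; guide wings 25 mm high flare from the mouth out to x = -60 mm. The tray stops at the housing (from x = 82 mm, 260 mm wide, 157 mm high), 2 mm past home.
- bottle: white plastic bottle, 56 mm across, 150 mm tall; bystander, origin at the centre of its underside; must not be moved more than 30 mm.
- jar: amber jar, 60 mm across, 75 mm tall; bystander, origin at the centre of its underside; must not be moved more than 30 mm.
- disc_a: steel sample disc, 44 mm across, 35 mm tall; bystander, origin at the centre of its underside; must not be moved more than 30 mm.
- disc_b: steel sample disc, 50 mm across, 30 mm tall; bystander, origin at the centre of its underside; must not be moved more than 30 mm.
- beaker: glass beaker, 68 mm across, 90 mm tall; bystander, origin at the centre of its underside; must not be moved more than 30 mm.
- carton: cardboard box 100 x 70 x 80 mm (x, y, z); bystander, origin at the centre of its underside; must not be moved more than 30 mm.
- wrench: steel wrench lying flat, 150 mm long along its x axis, under 25 mm high; bystander, origin at the centre of its underside; must not be moved more than 30 mm.
Mind the look-alikes: they are no part of the job. What is shaped like the plate but blue or yellow is not meant. Leave any pink look-alike of the stand alone.

How it is judged (in metres and radians):
On the way, in this order (a step that is already met when the one before it is completed fails the run):
1. the tall plate is slid up clear of its slot (z of plate in the frame of rack above 0.065 m), for 0.1 s.
2. the plate leans on the sloping stand, its lower end at the ledge, let go and at rest (contact force between the fingers and plate below 0.1 N and distance between plate and stand_seat below 0.025 m and angle between plate's own z axis and vertical between 0.65 and 0.95 rad and linear speed of plate below 0.02 m/s and contact force between plate and stand above 0.3 N), for 0.2 s.
3. the plate lies flat on the tray's bed within its lugs, let go and at rest (contact force between the fingers and plate below 0.1 N and x of plate_mid in the frame of tray between -0.008 and 0.008 m and y of plate_mid in the frame of tray between -0.008 and 0.008 m and z of plate_mid in the frame of tray between 0.013 and 0.022 m and angle between the y axis of plate and the z axis of tray, either way round below 0.07 rad and linear speed of plate below 0.03 m/s and x of tray in the frame of port below -0.09 m), for 0.2 s.
At the end, for the whole second after the job is handed in: The tray is fully home in the port (within 10 mm of home lengthwise and 10 mm sideways, within 0.08 rad), standing on the table, with the tall plate lying flat on its bed (middle within 8 mm of the bed's middle each way, within 0.07 rad of flat); both are let go and at rest (x of plate_mid in the frame of tray between -0.008 and 0.008 m and y of plate_mid in the frame of tray between -0.008 and 0.008 m and z of plate_mid in the frame of tray between 0.013 and 0.022 m and angle between the y axis of plate and the z axis of tray, either way round below 0.07 rad and x of tray in the frame of port between -0.01 and 0.008 m and y of tray in the frame of port between -0.01 and 0.01 m and angle between the x axis of tray and the x axis of port, either way round below 0.08 rad and height (world z) of tray below 0.006 m and contact force between the fingers and plate below 0.1 N and contact force between the fingers and tray below 0.1 N and linear speed of each of tray, plate below 0.01 m/s); the robot touches nothing.
It fails at once if the plate is dropped or flung (moving faster than 0.9 m/s out of the grip) (contact force between the fingers and plate below 0.05 N and linear speed of plate above 0.9 m/s).
It fails at once if another plate is moved more than 20 mm (distance of any of short_a, short_b from where it was at the start of the episode above 0.02 m).
It fails at once if a bystander is moved more than 30 mm or knocked over (distance of any of bottle, jar, disc_a, disc_b, beaker, carton, wrench from where it was at the start of the episode above 0.03 m or angle between any of bottle, jar, disc_a, disc_b, beaker, carton, wrench's own z axis and vertical above 0.5 rad).
It also fails if it takes over 66 s, if anything falls off the work surface, if the arm or the gripper's body presses on something with over 40 N, if the wrist force passes 120 N, or if a joint passes its speed limit or range.

ROBOT

A 6-joint arm with a two-finger parallel gripper is mounted at the origin on the work surface. World frame = base frame: x ahead of the robot, y to its left, z up, the work surface at z = 0. Lengths are in m, angles in degrees, forces in N, time in s.
With the tool pointing down it reaches from about 0.3 to 0.75 m from the base axis. Payload 8.5 kg.
Tool frame: the origin (TCP) lies at the very end of the fingers, on their centre line; the grasp point (between the pads) lies 19 mm behind it; z points along the fingers, y is the line along which they close (so a half turn about z gives the same grasp; the last joint's range is limited). The gripper opens to 85 mm and grips with 20 to 120 N. Pads are 22 mm wide; open, the fingers measure 114 mm over their backs; the gripper's body (76 mm by 85 mm) begins 54 mm behind the grasp point. The pads swing forward as they close: fully open they stand 13 mm farther back than shut.
Start: joints at [62.034, 21.807, 74.336, -0, 83.858, -12.336], TCP at [0.148, 0.53, 0.231] pointing down, gripper open.
Joint ranges: [-178.18, 178.18], [-50.72, 133.34], [12.68, 142.11], [-81.47, 261.47], [9.98, 163.14], [-165.26, 165.26]. Speed limits (degrees/s): [136.94, 136.94, 180, 180, 180, 180].

INTERFACE

Orientations are given as a 3x3 rotation matrix whose columns are the frame's x, y, z axes.
In Python, from rig import env, optics, spotter gives the robot as it stands.
- The arm moves only by the shell command python3 -m crank 'ROWS' [FORCE]. ROWS is JSON, one flat list of numbers, 5 for each row, row after row: the finger opening in cm, from 0 to 8.54, then the shift along the tool's x, y, z in cm, then the turn about the tool's z in rad. A call has exactly 8 rows; each row shifts and turns the commanded pose from where the row before left it, along the tool's axes as they then stand; what a row does not reach is not made up. A row lasts 1/12 s, in which the tool goes at most 41.7 mm and 7.16 degrees, less where a joint would pass 70% of its speed; a pose out of reach is approached as far as the arm can. A call is refused whole if a number of a shift passes 4.17 or a number of a turn 0.125, either way. A call with a gripper value outside its range is refused whole. The fingers move at their own pace and stop on an object; FORCE is the grip in N (left out, the last holds). Time passes only in rows, so rows that do not move let the fingers close, or fill a call up. It gives the time, the measured TCP pose, the force, the opening and the grip force at its end, in the units of the state.
- env.observe(): the state, without advancing time (a new reading comes with each control period).
- optics.get_image(name): name is "side" or "top"; returns a dict with "color" (384x512x3 uint8, red, green, blue), "intrinsics" (3x3 intrinsics, pixels), "distortion" ([k1, k2, p1, p2, k3] as OpenCV has them; the pictures are not rectified), "pose" (4x4, takes a point from camera to world coordinates). Camera axes: x right, y up, looking along -z (the intrinsics and any distortion apply to the point x, -y, -z); pixel columns grow to the right and rows downward; lengths in m; the calibration is good to about 2 mm. A picture is of the moment at which its call begins. There is no depth.
- env.close_job(): hands the job in; it is judged then, once.
Trained networks look in a picture, given as the dict that the camera call returned (one of the last four; its "shot" number tells which), for a name from the list of things; names that differ only in an ending like _2 or _b are one class to them, and where a whole thing is asked for, a point or a joint stands for the part that bears it (a point fixed in the world has none). Each returns a list of dicts, best first, with "score" (0 to 1); they miss things now and then, are a little off and sometimes report something else, mostly with a low value. They report only what shows in the picture. A call takes as long as a camera call. They do not tell look-alikes from the thing itself.
- spotter.look_for(picture, query): "at" ([column, row] as shares, 0 to 1, of the picture: columns of its width, rows of its height, amid what is visible of it).
The state is a dict: "time_s": time; "q": joint angles; "qvel": joint speeds; "joint_efforts": joint torques, N m; "position": TCP position; "tool_rot": TCP orientation; "ft_force": force on the tool from outside, world axes, zero at the start; "wrist_torque": the same for the moment, N m; "grip_width": finger opening in m; "gripper_force": force on a finger pad.
Only numpy, scipy, OpenCV 4.12 (cv2) and the standard library are available. Lean on these libraries where they do the work, as an engineer would, in place of code of your own. Each camera call takes 0.05 s, during which the arm holds its last target. There are 200 camera calls.

## Working session

There is one attempt and no reset: what is moved stays moved. The work goes in short steps, Python scripts to look and compute and a shell command to move; the robot and the scene stay as the last step left them, time stands still between calls to the robot, and variables do not carry over. Pictures are saved under pics/ and viewed, at most 10 in all, crops included, and the job is handed in when it is done.

```bash
mkdir -p pics; ls
cat > h.py <<'E'
import numpy as np, cv2
from rig import env, optics, spotter
def pix(im,P):
    P=np.atleast_2d(P).astype(float);T=np.linalg.inv(np.array(im["pose"]))
    c=P@T[:3,:3].T+T[:3,3]; c=c*[1,-1,-1]
    return cv2.projectPoints(c.reshape(-1,1,3),np.zeros(3),np.zeros(3),np.array(im["intrinsics"]),np.array(im["distortion"]))[0].reshape(-1,2)
def ray(im,uv):
    n=cv2.undistortPoints(np.array(uv,float).reshape(-1,1,2),np.array(im["intrinsics"]),np.array(im["distortion"])).reshape(2)
    T=np.array(im["pose"]);d=T[:3,:3]@np.array([n[0],-n[1],-1]);return T[:3,3],d/np.linalg.norm(d)
def onz(im,uv,z):
    o,d=ray(im,uv);return o+d*(z-o[2])/d[2]
E
python3 - <<'E'
from h import *
a=optics.get_image("side");b=optics.get_image("top")
for n,i in(("side",a),("top",b)):
    cv2.imwrite(f"pics/{n}0.png",cv2.resize(i["color"][:,:,::-1],(800,600),interpolation=cv2.INTER_CUBIC))
    print(n,np.round(i["pose"],3).tolist(),np.array(i["intrinsics"])[0,0])
Z=dict(rack=.05,plate=.1,short_a=.07,stand=.03,tray=.01,tray_handle=.045,port=.05,bottle=.15,jar=.075,disc_a=.03,beaker=.09,carton=.08,wrench=.01)
for q,z in Z.items():
    for n,i in(("side",a),("top",b)):
        r=spotter.look_for(i,q)
        print(q,n,[(round(float(k["score"]),2),np.round(np.array(k["at"])*[800,600]).astype(int).tolist(),np.round(onz(i,np.array(k["at"])*[512,384],z)[:2],3).tolist()) for k in r[:4]])
E
```

```text
pics
side [[0.985, 0.07, -0.158, 0.349], [-0.171, 0.492, -0.853, -1.248], [0.018, 0.868, 0.497, 0.764], [0.0, 0.0, 0.0, 1.0]] 440.83976725555834
top [[0.026, 0.981, -0.194, 0.37], [-0.999, 0.032, 0.026, -0.047], [0.032, 0.193, 0.981, 1.2], [0.0, 0.0, 0.0, 1.0]] 459.58021121582215
rack side [(0.9, [374, 420], [0.489, -0.425])]
rack top [(0.87, [565, 374], [0.493, -0.341])]
plate side [(0.88, [350, 438], [0.44, -0.514]), (0.73, [314, 384], [0.399, -0.383]), (0.65, [321, 308], [0.431, -0.158]), (0.64, [381, 352], [0.517, -0.312])]
plate top [(0.67, [647, 412], [0.433, -0.453]), (0.63, [562, 441], [0.386, -0.322]), (0.51, [559, 359], [0.51, -0.32])]
short_a side [(0.87, [375, 384], [0.501, -0.359]), (0.5, [380, 373], [0.513, -0.331])]
short_a top [(0.45, [598, 371], [0.498, -0.39])]
stand side [(0.95, [383, 308], [0.566, -0.058]), (0.66, [279, 278], [0.36, 0.1]), (0.43, [357, 268], [0.538, 0.121]), (0.38, [481, 366], [0.707, -0.285])]
stand top [(0.82, [405, 340], [0.544, -0.084]), (0.82, [259, 450], [0.36, 0.144]), (0.51, [322, 218], [0.746, 0.063])]
tray side [(0.58, [362, 271], [0.551
[... 644 characters left out ...]
.202])]
jar top [(0.9, [440, 231], [0.718, -0.135]), (0.24, [255, 336], [0.535, 0.155])]
disc_a side [(0.66, [451, 279], [0.737, 0.042]), (0.65, [321, 316], [0.438, -0.072]), (0.29, [381, 352], [0.535, -0.213]), (0.22, [357, 268], [0.537, 0.119])]
disc_a top [(0.6, [324, 221], [0.742, 0.059]), (0.59, [383, 405], [0.437, -0.05])]
beaker side [(0.84, [489, 282], [0.776, -0.089]), (0.26, [378, 355], [0.513, -0.306])]
beaker top [(0.96, [397, 196], [0.769, -0.063]), (0.53, [247, 330], [0.542, 0.165])]
carton side [(0.59, [477, 368], [0.674, -0.353])]
carton top [(0.86, [539, 252], [0.687, -0.294])]
wrench side [(0.74, [288, 367], [0.363, -0.207])]
wrench top [(0.95, [475, 450], [0.369, -0.203])]
```

View pics/side0.png

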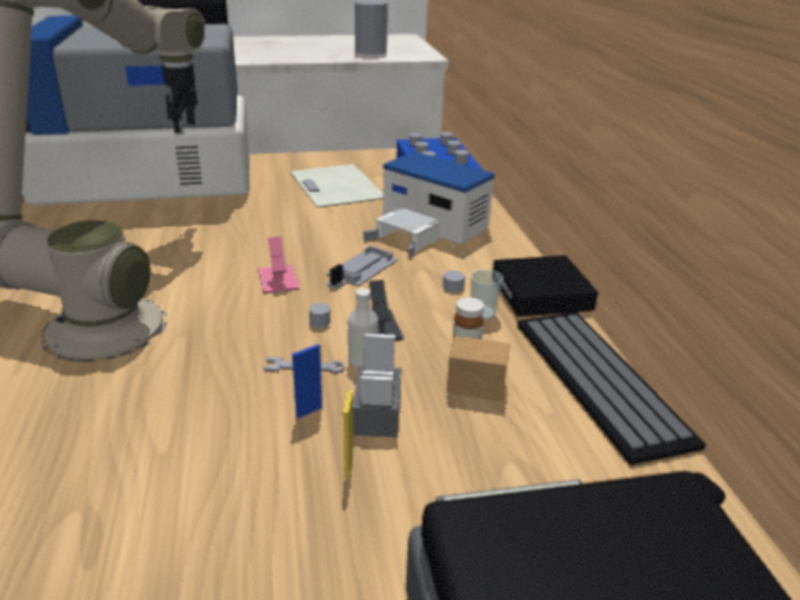

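View pics/top0.png

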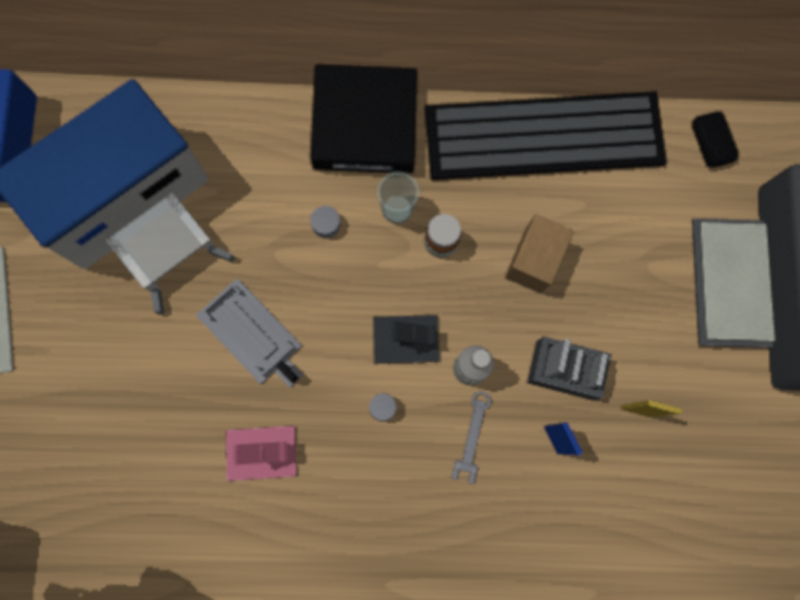

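The side view shows the rack at about (378,400), with the tall plate at (378,350) in the far, +y slot. The dark stand is at (382,308), and the pink stand at (278,270) is a decoy. The top view shows the rack at (570,368), stand at (405,340), tray at (250,332) with its handle at (287,372), and port tray-bay at (158,240).

Next I'll get enlarged crops for an accurate fit.

Run:
```python
from h import *
b=optics.get_image("top");a=optics.get_image("side")
np.save("top0.npy",b["color"]);
def crop(i,x0,y0,x1,y1,s,step=10):
    c=cv2.resize(i["color"][y0:y1,x0:x1,::-1],None,fx=s,fy=s,interpolation=cv2.INTER_CUBIC)
    for x in range(-(-x0//step)*step,x1,step):
        cv2.line(c,(int((x-x0+.5)*s),0),(int((x-x0+.5)*s),5),(0,0,255),1);cv2.putText(c,str(x),(int((x-x0+.5)*s)-10,16),0,.35,(0,0,255),1)
    for y in range(-(-y0//step)*step,y1,step):
        cv2.line(c,(0,int((y-y0+.5)*s)),(5,int((y-y0+.5)*s)),(0,0,255),1);cv2.putText(c,str(y),(6,int((y-y0+.5)*s)+4),0,.35,(0,0,255),1)
    return c
cv2.imwrite("pics/c1.png",np.vstack([crop(b,230,190,396,262,4.8)]))
cv2.imwrite("pics/c2.png",crop(b,65,120,200,250,4.5))
```

```text
(no output)
```

View pics/c1.png

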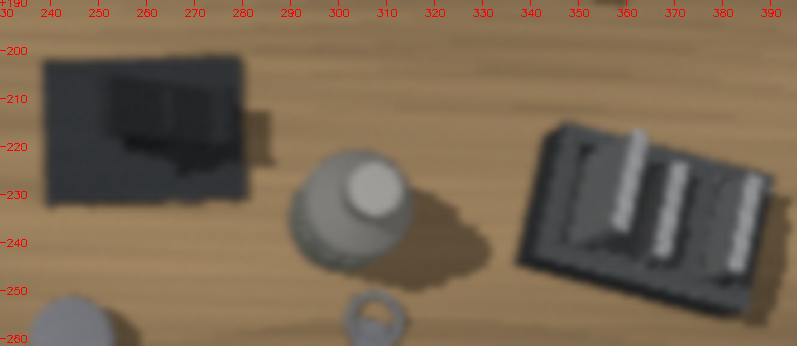

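View pics/c2.png

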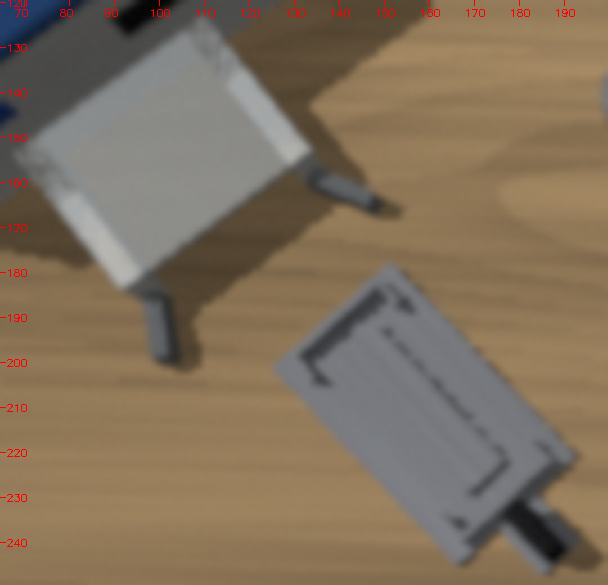

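The crops show the stand base corners near (239,202), (280,201), (281,231) and (239,232). They also show the tall plate's top edge centred at (361,227), the tray corners at (152,178), (125,201), (193,221) and (167,245), and the port mouth from (134,154) to (92,184). I'll fit poses to these and overlay the models on both views.

```bash
cat > fit.py <<'E'
from h import *
from scipy.optimize import least_squares
def R(a):c,s=np.cos(a),np.sin(a);return np.array([[c,-s],[s,c]])
def tf(p,P):
    P=np.atleast_2d(P).astype(float);return np.c_[P[:,:2]@R(p[2]).T+p[:2],P[:,2]]
def fit(im,M,uv,p0):
    r=least_squares(lambda p:(pix(im,tf(p,np.array(M)/1000))-uv).ravel(),p0,x_scale=[.01,.01,.1]);return r.x,np.abs(r.fun).max()
E
python3 - <<'E'
from fit import *
b=optics.get_image("top");a=optics.get_image("side")
st,e1=fit(b,[[40,55,8],[40,-55,8],[-40,-55,8],[-40,55,8]],[[238.5,202],[279.9,201.2],[281.4,231],[238.9,232.4]],[.545,-.08,0])
rk,e2=fit(b,[[-37,56.5,0],[37,56.5,58],[37,-56.5,58],[-37,-56.5,58],[25,34,138],[-25,34,138]],[[337,244.3],[347.6,214.9],[390.5,226.4],[385.3,252],[363.2,217],[358.7,237.4]],[.49,-.34,0.1])
tr,e3=fit(b,[[80,-46,5],[80,46,5],[-80,-46,5],[-80,46,5]],[[151.6,177.9],[125.4,201.3],[193.4,221],[167.2,245.5]],[.55,.18,.7])
m=[onz(b,q,.05)[:2] for q in([133.8,153.5],[92.3,184.2])];w=[onz(b,q,.025)[:2] for q in([149,165.6],[101.2,200])]
mm,mw=np.mean(m,0),np.mean(w,0);d=m[1]-m[0];ax=np.array([d[1],-d[0]])/np.linalg.norm(d)
print("mouth w",np.linalg.norm(d),"mid",mm,"wing mid",mw,"axis",np.degrees(np.arctan2(ax[1],ax[0])),"sep",(mm-mw)@ax,"lat",np.cross(ax,mw-mm))
po=np.r_[(mm+.02*ax+mw+.06*ax)/2,np.arctan2(ax[1],ax[0])]
for n,p,e in(("stand",st,e1),("rack",rk,e2),("tray",tr,e3),("port",po,0)):print(n,np.round(p[:2],4),np.degrees(p[2]).round(1),round(e,2))
np.savez("poses.npz",st=st,rk=rk,tr=tr,po=po)
def box(p,c,s):
    return tf(p,np.array([[c[0]+i*s[0]/2,c[1]+j*s[1]/2,c[2]+k*s[2]/2] for i in(-1,1) for j in(-1,1) for k in(-1,1)])/1000)
def draw(img,im,V,col):
    u=(pix(im,V)+.5)*S
    for i in range(8):
        for j in range(i):
            if bin(i^j).count("1")==1:cv2.line(img,tuple(map(int,u[i]-O)),tuple(map(int,u[j]-O)),col,1,cv2.LINE_AA)
outs=[]
for im,S,o,sz in((b,3.2,(60,115),(800,300+140)),(a,5,(200,150),(400,600))):
    O=np.array(o)*S
    g=cv2.resize(im["color"][:,:,::-1],None,fx=S,fy=S,interpolation=cv2.INTER_CUBIC)[int(O[1]):int(O[1])+sz[1],int(O[0]):int(O[0])+sz[0]].copy()
    draw(g,im,box(rk,(0,0,29),(74,113,58)),(0,255,0));draw(g,im,box(rk,(0,34,73),(50,8,130)),(0,0,255))
    draw(g,im,box(st,(0,0,4),(80,110,8)),(0,255,0))
    bar=np.array([[x,-35+l*.7071-n*.7071,45+l*.7071+n*.7071] for x in(-15,15) for l in(0,78) for n in(-6,0)])/1000
    draw(g,im,tf(st,bar),(0,255,255))
    draw(g,im,box(tr,(0,0,2.5),(160,92,5)),(0,255,0));draw(g,im,box(tr,(-100,0,25),(36,14,40)),(0,0,255))
    draw(g,im,box(po,(33.5,0,46),(107,100,8)),(0,255,0));draw(g,im,box(po,(82,0,78),(0,260,157)),(255,0,255))
    cv2.imwrite("pics/ov%d.png"%(S==5),g)
E
```

```text
mouth w 0.1281504209941464 mid [0.65397031 0.29209492] wing mid [0.62423885 0.26554631] axis 40.96733330305512 sep 0.03985576288006658 lat -0.0005536198912724499
stand [ 0.5488 -0.085 ] 3.3 0.19
rack [ 0.5056 -0.3514] -12.2 1.93
tray [0.5553 0.1773] 46.0 0.33
port [0.6693 0.305 ] 41.0 0<stdin>:8: DeprecationWarning: Arrays of 2-dimensional vectors are deprecated. Use arrays of 3-dimensional vectors instead. (deprecated in NumPy 2.0)
```

View pics/ov0.png

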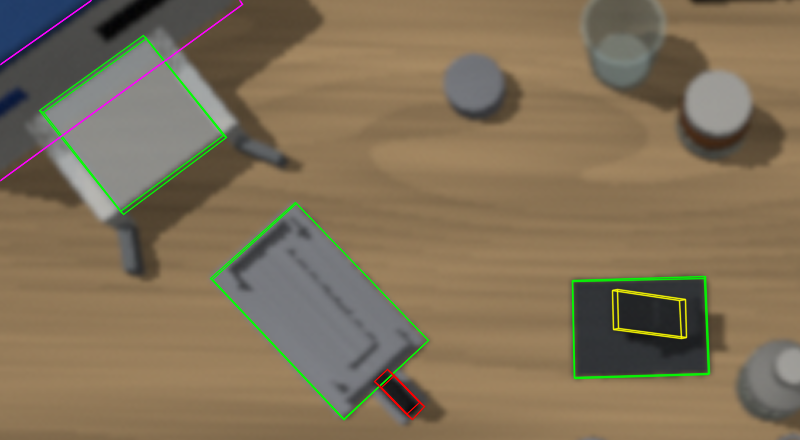

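View pics/ov1.png

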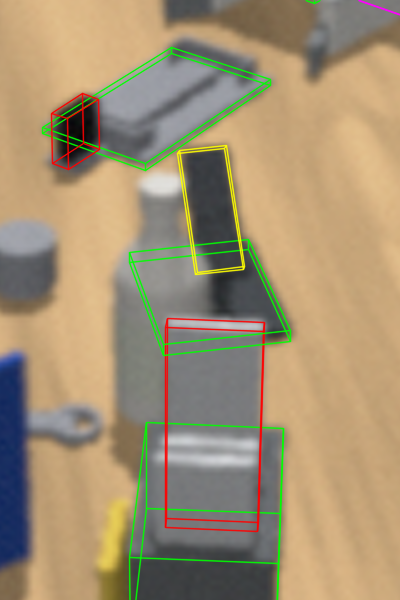

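The overlays agree with both pictures, and the stand's slope rises toward world +y, facing the side camera. The tall plate's box, in red, matches in both views. Now I'll work out the moves.

```bash
cat > go.py <<'E'
# usage: python3 go.py x y z yawdeg(of closing axis tool y in world, mod 180)
import sys; from h import *
x,y,z,yw=map(float,sys.argv[1:5]); s=env.observe()
Rm=np.array(s["tool_rot"]);p=np.array(s["position"])
cur=np.degrees(np.arctan2(Rm[1,1],Rm[0,1]));d=(yw-cur+90)%180-90
a=(float(sys.argv[5]) if len(sys.argv)>5 else 0)
d+=a
print("t",round(s["time_s"],2),"pos",np.round(p,4),"q",np.round(s["q"],1),"grip",round(s["grip_width"],4),round(s["gripper_force"],1),"F",np.round(s["ft_force"],1),"tilt",round(Rm[2,2],4))
print("closing axis now %.1f; world turn %.1f deg -> tool-z turn %.3f rad"%(cur,d,-np.radians(d)))
print("shift now (cm, tool axes)",np.round(Rm.T@(np.array([x,y,z])-p)*100,2))
E
python3 - <<'E'
from fit import *
P=np.load("poses.npz");rk,st=P["rk"],P["st"]
b=optics.get_image("top")
print("plate model",tf(rk,[0,.034,.138]),"direct",onz(b,[361,227.2],.138),"ends",onz(b,[363.2,217],.138),onz(b,[358.7,237.4],.138))
a=optics.get_image("side")
# side-view top edge corners read from overlay picture
for u in ([165,320],[265,322]):print(onz(a,[200+u[0]/5-.5,150+u[1]/5-.5],.138))
print("seat",tf(st,[0,-.035,.045]))
E
python3 go.py 0.51 -0.318 0.25 -10
```

```text
plate model [[ 0.51281272 -0.31814003  0.138     ]] direct [ 0.51168993 -0.31819734  0.138     ] ends [ 0.53593698 -0.32380943  0.138     ] [ 0.48765639 -0.31239217  0.138     ]
[ 0.488039   -0.30981334  0.138     ]
[ 0.53866855 -0.31907795  0.138     ]
seat [[ 0.55083562 -0.11993708  0.045     ]]
t 1.7 pos [0.1482 0.5296 0.2313] q [ 62.   21.8  74.3   0.   83.9 -12.3] grip 0.0857 0.0 F [-0.3  0.8  0.1] tilt -1.0
closing axis now 74.4; world turn -84.4 deg -> tool-z turn 1.472 rad
shift now (cm, tool axes) [-57.69 -71.88  -1.87]
```

```bash
for k in 1 2 3; do :; done
python3 -m crank '[8.5,-4,0,-0.1,0.072, 8.5,-4,0,-0.1,0.072, 8.5,-4,0,-0.1,0.072, 8.5,-4,0,-0.1,0.072, 8.5,-4,0,-0.1,0.072, 8.5,-4,0,-0.1,0.072, 8.5,-4,0,-0.1,0.072, 8.5,-4,0,-0.1,0.072]' 30
python3 -m crank '[8.5,-4,0,-0.1,0.072, 8.5,-4,0,-0.1,0.072, 8.5,-4,0,-0.1,0.072, 8.5,-4,0,-0.1,0.072, 8.5,-4,0,-0.1,0.072, 8.5,-4,0,-0.1,0.072, 8.5,-4,0,-0.1,0.072, 8.5,-4,0,-0.1,0.072]'
python3 -m crank '[8.5,-4,0,0,0.072, 8.5,-4,0,0,0.072, 8.5,-4,0,0,0.072, 8.5,-4,0,0,0.072, 8.5,-4,0,0,0.04, 8.5,-4,0,0,0, 8.5,-4,0,0,0, 8.5,-2,0,0,0]'
python3 go.py 0.513 -0.317 0.108 -12.5
```

```text
time_s: 2.37
position: [0.4229, 0.3702, 0.2393]
tool_rot: [[-0.658, 0.753, 0.0], [0.753, 0.658, 0.0], [0.0, 0.0, -1.0]]
ft_force: [1.1, 0.5, 0.3]
grip_width: 0.085
gripper_force: 0.0
time_s: 3.03
position: [0.5649, 0.0881, 0.2472]
tool_rot: [[-0.142, 0.99, 0.0], [0.99, 0.142, 0.0], [-0.0, 0.0, -1.0]]
ft_force: [0.9, -0.2, 0.6]
grip_width: 0.0852
gripper_force: 0.0
time_s: 3.7
position: [0.5456, -0.2113, 0.2471]
tool_rot: [[0.184, 0.983, -0.0], [0.983, -0.184, -0.001], [-0.001, -0.0, -1.0]]
ft_force: [0.9, 0.3, -0.2]
grip_width: 0.0852
gripper_force: 0.0
t 3.7 pos [ 0.5456 -0.2113  0.2471] q [-32.7  24.8  66.8  -0.1  88.4 -22.1] grip 0.0852 0.0 F [ 0.9  0.3 -0.2] tilt -1.0
closing axis now -10.6; world turn -1.9 deg -> tool-z turn 0.033 rad
shift now (cm, tool axes) [-10.98  -1.26  13.92]
```

```bash
python3 -m crank '[8.5,-4,-0.4,0,0.03, 8.5,-4,-0.4,0,0, 8.5,-3,-0.4,0,0, 8.5,0,0,2,0, 8.5,0,0,2,0, 8.5,0,0,0,0, 8.5,0,0,0,0, 8.5,0,0,0,0]'
python3 go.py 0.513 -0.317 0.106 -12.5
```

```text
time_s: 4.37
position: [0.5134, -0.3126, 0.2085]
tool_rot: [[0.21, 0.978, 0.001], [0.978, -0.21, -0.001], [-0.001, 0.001, -1.0]]
ft_force: [0.6, -0.1, 0.2]
grip_width: 0.0848
gripper_force: 0.0
t 4.37 pos [ 0.5134 -0.3126  0.2085] q [-42.6  27.8  68.1  -0.   83.9 -30.5] grip 0.0848 0.0 F [ 0.6 -0.1  0.2] tilt -1.0
closing axis now -12.1; world turn -0.4 deg -> tool-z turn 0.007 rad
shift now (cm, tool axes) [-0.43  0.04 10.25]
```

```bash
python3 -m crank '[8.5,-0.4,0,3,0, 8.5,0,0,3,0, 8.5,0,0,2.5,0, 8.5,0,0,1.7,0, 8.5,0,0,0,0, 4.5,0,0,0,0, 4.5,0,0,0,0, 4.5,0,0,0,0]' 30
python3 -m crank '[4.5,0,0,0,0, 4.5,0,0,0,0, 4.5,0,0,0,0, 4.5,0,0,-0.5,0, 4.5,0,0,-1,0, 4.5,0,0,-1,0, 4.5,0,0,0,0, 4.5,0,0,0,0]' 30
python3 go.py 0.513 -0.317 0.106 -12.5
```

```text
time_s: 5.03
position: [0.5128, -0.317, 0.1074]
tool_rot: [[0.21, 0.978, 0.003], [0.978, -0.21, -0.002], [-0.002, 0.003, -1.0]]
ft_force: [-1.2, 0.7, 1.2]
grip_width: 0.0514
gripper_force: 0.6
time_s: 5.7
position: [0.5123, -0.3168, 0.1314]
tool_rot: [[0.21, 0.978, 0.001], [0.978, -0.21, -0.001], [-0.001, 0.002, -1.0]]
ft_force: [-0.8, 0.7, -2.2]
grip_width: 0.0492
gripper_force: 31.6
t 5.7 pos [ 0.5123 -0.3168  0.1314] q [-43.   31.8  74.6   0.   73.5 -30.8] grip 0.0492 31.6 F [-0.8  0.7 -2.2] tilt -1.0
closing axis now -12.1; world turn -0.4 deg -> tool-z turn 0.006 rad
shift now (cm, tool axes) [-0.01  0.07  2.54]
```

```bash
python3 -m crank '[4.5,0,0,-2.5,0, 4.5,0,0,-3.5,0, 4.5,0,0,-3.5,0, 4.5,0,0,-3.5,0, 4.5,0,0,-2.5,0, 4.5,2,0,0,-0.05, 4.5,3,0,0,-0.05, 4.5,3,0,0,-0.05]'
python3 go.py 0.551 -0.122 0.285 3.3
```

```text
time_s: 6.37
position: [0.5244, -0.2371, 0.2849]
tool_rot: [[0.061, 0.998, -0.0], [0.998, -0.061, 0.0], [0.0, -0.0, -1.0]]
ft_force: [1.1, -0.6, -2.0]
grip_width: 0.0492
gripper_force: 33.2
t 6.37 pos [ 0.5244 -0.2371  0.2849] q [-36.1  22.7  64.1   0.   93.3 -32.6] grip 0.0492 33.2 F [ 1.1 -0.6 -2. ] tilt -1.0
closing axis now -3.5; world turn 6.8 deg -> tool-z turn -0.119 rad
shift now (cm, tool axes) [11.65  1.96 -0.  ]
```

```bash
python3 -m crank '[4.5,3,0,0,-0.04, 4.5,3,0,0,-0.04, 4.5,3,0.2,0,-0.04, 4.5,2,0,0,0, 4.5,1,0,0,0, 4.5,0,0,0,0, 4.5,0,0,0,0, 4.5,0,0,0,0]'
python3 go.py 0.551 -0.122 0.17 3.3
```

```text
time_s: 7.03
position: [0.5268, -0.1188, 0.2851]
tool_rot: [[-0.057, 0.998, -0.0], [0.998, 0.057, -0.0], [-0.0, -0.0, -1.0]]
ft_force: [0.5, -0.3, -2.4]
grip_width: 0.0492
gripper_force: 33.2
t 7.03 pos [ 0.5268 -0.1188  0.2851] q [-25.3  18.9  69.9  -0.   91.2 -28.5] grip 0.0492 33.2 F [ 0.5 -0.3 -2.4] tilt -1.0
closing axis now 3.3; world turn 0.0 deg -> tool-z turn -0.001 rad
shift now (cm, tool axes) [-0.45  2.4  11.51]
```

```bash
python3 -m crank '[4.5,-0.05,1.2,1,0, 4.5,-0.05,1.2,2,0, 4.5,0,0,3,0, 4.5,0,0,3,0, 4.5,0,0,2.5,0, 4.5,0,0,1,0, 4.5,0,0,0.2,0, 4.5,0,0,0,0]' 20
python3 - <<'E'
from h import *
P=np.load("poses.npz")
a=optics.get_image("side");b=optics.get_image("top");S=6
g=[cv2.resize(i["color"][y:y+100,x:x+66,::-1],None,fx=S,fy=S,interpolation=cv2.INTER_CUBIC) for i,x,y in((a,215,120),(b,232,165))]
cv2.imwrite("pics/s2.png",np.hstack(g))
E
python3 go.py 0.551 -0.118 0.147 3.3
```

```text
time_s: 7.7
position: [0.551, -0.1181, 0.1587]
tool_rot: [[-0.057, 0.998, 0.0], [0.998, 0.057, -0.0], [-0.0, 0.0, -1.0]]
ft_force: [-0.2, 0.1, -1.4]
grip_width: 0.0495
gripper_force: 33.1
t 7.8 pos [ 0.5515 -0.118   0.1599] q [-24.1  26.6  78.9  -0.   74.3 -27.4] grip 0.0491 33.1 F [ 0.2  0.7 -0.9] tilt -1.0
closing axis now 3.3; world turn 0.0 deg -> tool-z turn -0.000 rad
shift now (cm, tool axes) [ 0.01 -0.05  1.29]
```

View pics/s2.png

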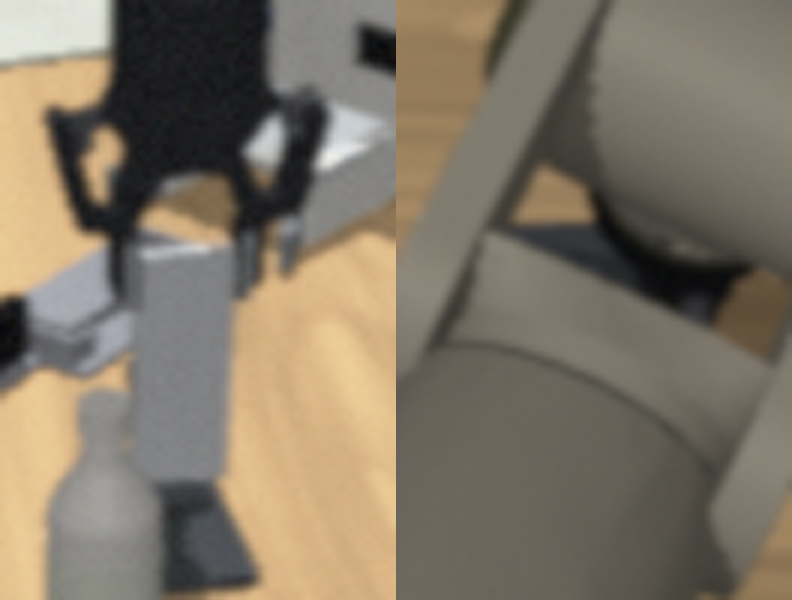

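The side crop shows the plate upright in the grip, its top edge at about (190,250) and its lower end at about (180,475), just above the stand. Next I lower it to the ledge.

```bash
python3 -m crank '[4.5,0,0,0.3,0, 4.5,0,0,0.3,0, 4.5,0,0,0.2,0, 4.5,0,0,0.2,0, 4.5,0,0,0.1,0, 4.5,0,0,0.1,0, 4.5,0,0,0,0, 4.5,0,0,0,0]' 20
python3 go.py 0.551 -0.118 0.147 3.3
```

```text
time_s: 8.47
position: [0.551, -0.1176, 0.1479]
tool_rot: [[-0.058, 0.998, 0.002], [0.998, 0.058, -0.002], [-0.002, 0.002, -1.0]]
ft_force: [-3.3, -1.0, 9.8]
grip_width: 0.0493
gripper_force: 34.6
t 8.47 pos [ 0.551  -0.1176  0.1479] q [-24.1  27.2  80.   -0.   72.7 -27.4] grip 0.0493 34.6 F [-3.3 -1.   9.8] tilt -1.0
closing axis now 3.3; world turn -0.0 deg -> tool-z turn 0.001 rad
shift now (cm, tool axes) [-0.04  0.    0.09]
```

```bash
python3 -m crank '[4.5,0.58,0,0.01,0, 4.5,0.57,0,0.05,0, 4.5,0.57,0,0.07,0, 4.5,0.57,0,0.1,0, 4.5,0.56,0,0.12,0, 4.5,0.56,0,0.15,0, 4.5,0.55,0,0.18,0, 4.5,0.54,0,0.2,0]' 20
python3 go.py 0.551 -0.118 0.147 3.3
```

```text
time_s: 9.13
position: [0.5483, -0.0726, 0.1384]
tool_rot: [[-0.058, 0.998, 0.001], [0.998, 0.058, -0.002], [-0.002, 0.001, -1.0]]
ft_force: [-1.1, -0.9, 4.1]
grip_width: 0.0495
gripper_force: 35.1
t 9.13 pos [ 0.5483 -0.0726  0.1384] q [-19.8  26.9  82.4  -0.1  70.6 -23.1] grip 0.0495 35.1 F [-1.1 -0.9  4.1] tilt -1.0
closing axis now 3.3; world turn -0.0 deg -> tool-z turn 0.001 rad
shift now (cm, tool axes) [-4.54  0.   -0.85]
```

```bash
python3 -m crank '[4.5,0.52,0,0.23,0, 4.5,0.51,0,0.25,0, 4.5,0.5,0,0.28,0, 4.5,0.48,0,0.3,0, 4.5,0.46,0,0.33,0, 4.5,0.44,0,0.35,0, 4.5,0.35,0,0.38,0, 4.5,0.25,0,0.4,0]' 20
python3 go.py 0.551 -0.118 0.147 3.3
```

```text
time_s: 9.8
position: [0.5461, -0.0365, 0.1121]
tool_rot: [[-0.058, 0.998, 0.0], [0.998, 0.058, 0.001], [0.001, 0.0, -1.0]]
ft_force: [-0.9, 4.1, 12.8]
grip_width: 0.0495
gripper_force: 35.4
t 9.8 pos [ 0.5461 -0.0365  0.1121] q [-16.2  28.2  85.3   0.1  66.6 -19.6] grip 0.0495 35.4 F [-0.9  4.1 12.8] tilt -1.0
closing axis now 3.3; world turn -0.0 deg -> tool-z turn 0.001 rad
shift now (cm, tool axes) [-8.16  0.01 -3.5 ]
```

```bash
cat > lk.py <<'E'
import sys;from h import *
n,S=sys.argv[1],6;a=optics.get_image("side");b=optics.get_image("top")
x,y,u,v=map(int,sys.argv[2:6])
g=[cv2.resize(i["color"][q:q+100,p:p+66,::-1],None,fx=S,fy=S,interpolation=cv2.INTER_CUBIC) for i,p,q in((a,x,y),(b,u,v))]
cv2.imwrite(f"pics/{n}.png",np.hstack(g))
E
python3 lk.py s3 215 120 232 165
```

```text
(no output)
```

View pics/s3.png

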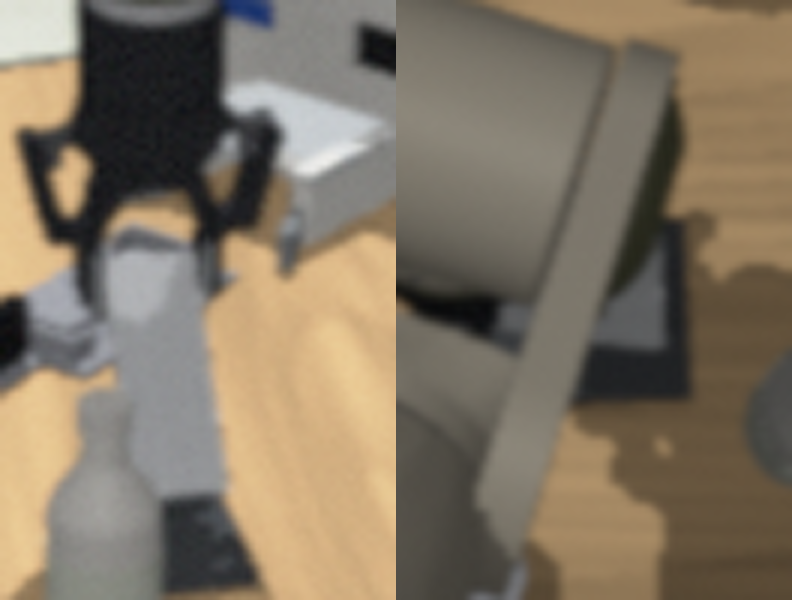

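The side crop shows the plate leaning back at about 45°, with its lower end at the ledge near (185,490). I'll release it, back off slightly and check.

```bash
python3 -m crank '[4.5,0,0,-0.05,0, 5.2,0,0,0,0, 6,0,0,0,0, 7,0,0,0,0, 8,0,0,0,0, 8,0,0,0,0, 8,0,0,0,0, 8,0,0,0,0]' 30
python3 -m crank '[8,0,0,-2.5,0, 8,0,0,-3,0, 8,-1.5,0,-2.5,0, 8,-2,0,0,0, 8,0,0,0,0, 8,0,0,0,0, 8,0,0,0,0, 8,0,0,0,0]' 30
python3 lk.py s4 215 120 232 165
python3 - <<'E'
from fit import *
st=np.load("poses.npz")["st"]
m=tf(st,[0,-.035+.065*.7071-.0028,.045+.046+.0028]);print("mid expected",m)
E
python3 go.py 0.5486 -0.0767 0.082 3.3
```

```text
time_s: 10.57
position: [0.546, -0.0373, 0.1128]
tool_rot: [[-0.058, 0.998, -0.0], [0.998, 0.058, 0.0], [0.0, -0.0, -1.0]]
ft_force: [-0.4, 0.5, 0.8]
grip_width: 0.08
gripper_force: 0.0
time_s: 11.23
position: [0.5478, -0.0715, 0.1922]
tool_rot: [[-0.058, 0.998, -0.001], [0.998, 0.058, 0.001], [0.001, -0.001, -1.0]]
ft_force: [0.4, -0.1, 0.4]
grip_width: 0.0801
gripper_force: 0.0
mid expected [[ 0.54835713 -0.0768468   0.0938    ]]
t 11.33 pos [ 0.5479 -0.0716  0.1924] q [-19.7  23.9  77.7   0.   78.5 -23.1] grip 0.0798 0.0 F [-0.1 -1.   0.7] tilt -1.0
closing axis now 3.4; world turn -0.1 deg -> tool-z turn 0.001 rad
shift now (cm, tool axes) [-0.52  0.05 11.04]
```

View pics/s4.png

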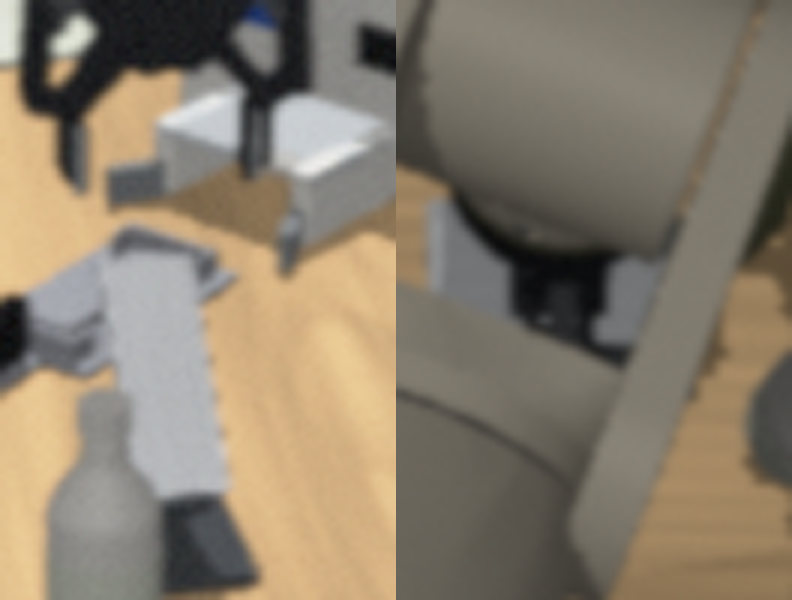

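The released plate leans on the stand, lower end at the ledge near (185,495), with the gripper clear above it. Next I grip it at mid-length by the long sides.

```bash
python3 -m crank '[8,-0.5,0,3,0, 8,0,0,3,0, 8,0,0,3,0, 8,0,0,2.1,0, 8,0,0,0,0, 8,0,0,0,0, 6,0,0,0,0, 4.5,0,0,0,0]' 40
python3 -m crank '[4.5,0,0,0,0, 4.5,0,0,0,0, 4.5,0,0,0,0, 4.5,0,0,0,0, 4.5,0,0,-1,0, 4.5,0,0,-3,0, 4.5,0,0,-3,0, 4.5,0,0,-2,0]' 40
python3 go.py 0.5553 0.1773 0.19 136
```

```text
time_s: 12.0
position: [0.5492, -0.0774, 0.0835]
tool_rot: [[-0.058, 0.998, 0.003], [0.998, 0.058, -0.001], [-0.001, 0.003, -1.0]]
ft_force: [-0.0, -0.1, 0.3]
grip_width: 0.0583
gripper_force: 0.0
time_s: 12.67
position: [0.5489, -0.0774, 0.1756]
tool_rot: [[-0.058, 0.998, 0.004], [0.998, 0.058, -0.001], [-0.002, 0.003, -1.0]]
ft_force: [0.4, 0.8, -1.0]
grip_width: 0.0491
gripper_force: 42.4
t 12.67 pos [ 0.5489 -0.0774  0.1756] q [-20.3  24.8  79.2  -0.   75.8 -23.6] grip 0.0491 42.4 F [ 0.4  0.8 -1. ] tilt -1.0
closing axis now 3.3; world turn -47.3 deg -> tool-z turn 0.826 rad
shift now (cm, tool axes) [25.38  2.12 -1.47]
```

```bash
python3 -m crank '[4.5,3,0.2,-0.5,0, 4.5,3.5,0.2,0,0, 4.5,3.5,0.2,0,0, 4.5,3.5,0.2,0,0, 4.5,3.5,0.2,0,0, 4.5,3.5,0.2,0,0, 4.5,2.5,0.2,0,0, 4.5,1,0,0,0]' 40
python3 -m crank '[4.5,0,0,0,0.08, 4.5,0,0,0,0.11, 4.5,0,0,0,0.11, 4.5,0,0,0,0.11, 4.5,0,0,0,0.11, 4.5,0,0,0,0.11, 4.5,0,0,0,0.11, 4.5,0,0,0,0.086]' 40
python3 go.py 0.549 0.1708 0.19 136
python3 - <<'E'
from h import *
for n in("side","top"):
    i=optics.get_image(n)
    for q,z in(("tray",.01),("tray_handle",.035),("plate",.1)):
        r=spotter.look_for(i,q);print(n,q,[(round(float(k["score"]),2),np.round(np.array(k["at"])*[512,384]).tolist(),np.round(onz(i,np.array(k["at"])*[512,384],z)[:2],3).tolist()) for k in r[:3]])
E
```

```text
time_s: 13.33
position: [0.548, 0.1664, 0.1779]
tool_rot: [[-0.061, 0.998, 0.001], [0.998, 0.061, 0.001], [0.001, 0.001, -1.0]]
ft_force: [0.4, -0.9, -2.4]
grip_width: 0.0489
gripper_force: 42.3
time_s: 14.0
position: [0.5485, 0.1625, 0.1777]
tool_rot: [[0.699, 0.715, 0.001], [0.715, -0.699, -0.0], [0.0, 0.001, -1.0]]
ft_force: [0.7, 0.3, -1.5]
grip_width: 0.049
gripper_force: 42.3
t 14.0 pos [0.5485 0.1625 0.1777] q [ 4.7 26.4 75.9 -0.  77.6 49. ] grip 0.049 42.3 F [ 0.7  0.3 -1.5] tilt -1.0
closing axis now -44.3; world turn 0.3 deg -> tool-z turn -0.006 rad
shift now (cm, tool axes) [ 0.63 -0.54 -1.23]
side tray [(0.87, [231.0, 172.0], [0.55, 0.156])]
side tray_handle [(0.81, [233.0, 169.0], [0.554, 0.129])]
side plate [(0.87, [227.0, 131.0], [0.559, 0.319]), (0.75, [199.0, 246.0], [0.393, -0.384])]
top tray [(0.95, [174.0, 226.0], [0.517, 0.136]), (0.35, [382.0, 234.0], [0.512, -0.405])]
top tray_handle [(0.58, [177.0, 228.0], [0.508, 0.125])]
top plate [(0.85, [361.0, 283.0], [0.384, -0.326]), (0.68, [168.0, 207.0], [0.551, 0.139]), (0.58, [416.0, 263.0], [0.435, -0.457])]
```

```bash
python3 -m crank '[4.5,0.3,-0.25,2,0, 4.5,0.3,-0.3,2.5,-0.006, 4.5,0,0,2.5,0, 4.5,0,0,2,0, 4.5,0,0,1.5,0, 4.5,0,0,1,0, 4.5,0,0,0.5,0, 4.5,0,0,0,0]' 40
python3 go.py 0.549 0.1708 0.051 136
```

```text
time_s: 15.07
position: [0.5485, 0.1713, 0.0562]
tool_rot: [[0.69, 0.724, -0.001], [0.724, -0.69, -0.0], [-0.001, -0.001, -1.0]]
ft_force: [-0.2, 0.4, -1.3]
grip_width: 0.049
gripper_force: 42.4
t 15.07 pos [0.5485 0.1713 0.0562] q [ 5.5 34.5 84.2 -0.  61.4 49.2] grip 0.049 42.4 F [-0.2  0.4 -1.3] tilt -1.0
closing axis now -43.6; world turn -0.4 deg -> tool-z turn 0.006 rad
shift now (cm, tool axes) [0.   0.07 0.52]
```

```bash
python3 -m crank '[4.5,0,0,0.3,0, 4.5,0,0,0.3,0, 4.5,0.1,0,0.3,0, 4.5,0.1,0,0.3,0, 4.5,0.1,0,0.3,0, 4.5,0.1,0,0.3,0, 4.5,0.1,0,0.2,0, 4.5,0,0,0,0]' 25
python3 go.py 0.5553 0.1773 0.007 136
```

```text
time_s: 15.73
position: [0.5551, 0.1769, 0.0395]
tool_rot: [[0.691, 0.723, 0.009], [0.723, -0.691, 0.004], [0.009, 0.004, -1.0]]
ft_force: [3.5, 10.1, 13.3]
grip_width: 0.0491
gripper_force: 43.6
t 15.73 pos [0.5551 0.1769 0.0395] q [ 6.  36.2 84.1  0.2 59.1 49.6] grip 0.0491 43.6 F [ 3.5 10.1 13.3] tilt -1.0
closing axis now -43.7; world turn -0.3 deg -> tool-z turn 0.006 rad
shift now (cm, tool axes) [ 0.02 -0.02  3.25]
```

```bash
cat > hd.py <<'E'
from h import *
o=cv2.imread("pics/side0.png");n=cv2.resize(optics.get_image("side")["color"][:,:,::-1],(800,600),interpolation=cv2.INTER_CUBIC)
for g in(o,n):
    r=g[255:295,322:346].max(2); m=r<60; ys,xs=np.nonzero(m); print("handle dark px",m.sum(),xs.mean()+322,ys.mean()+255)
t=o[235:300,325:400];res=cv2.matchTemplate(n[225:310,315:410],t,cv2.TM_CCOEFF_NORMED);_,v,_,l=cv2.minMaxLoc(res);print("tmpl",v,l,"(10,10)=unmoved")
t=o[255:295,322:350];res=cv2.matchTemplate(n[245:305,312:360],t,cv2.TM_CCOEFF_NORMED);_,v,_,l=cv2.minMaxLoc(res);print("tmpl",v,l,"(10,10)=unmoved")
cv2.imwrite("pics/now.png",n)
E
python3 hd.py
```

```text
handle dark px 188 336.22340425531917 274.8723404255319
handle dark px 187 336.4385026737968 274.7486631016043
tmpl 0.7654061913490295 (11, 10) (10,10)=unmoved
tmpl 0.9056446552276611 (10, 10) (10,10)=unmoved
```

```bash
python3 -m crank '[4.5,0,0,-0.4,0, 4.5,0,0,-0.6,0, 4.5,-0.2,0,0,0, 4.5,-0.2,0,0,0, 4.5,0,0,0,0, 4.5,0,0,0,0, 4.5,0,0,0,0, 4.5,0,0,0,0]' 25
python3 go.py 0.5497 0.1715 0.035 136; python3 hd.py
```

```text
time_s: 16.45
position: [0.5493, 0.172, 0.0466]
tool_rot: [[0.69, 0.723, -0.0], [0.723, -0.69, -0.0], [-0.0, -0.0, -1.0]]
ft_force: [1.4, -0.5, -2.3]
grip_width: 0.0491
gripper_force: 42.3
t 16.45 pos [0.5493 0.172  0.0466] q [ 5.6 35.3 84.5 -0.  60.1 49.3] grip 0.0491 42.3 F [ 1.4 -0.5 -2.3] tilt -1.0
closing axis now -43.7; world turn -0.3 deg -> tool-z turn 0.006 rad
shift now (cm, tool axes) [-0.    0.06  1.16]
handle dark px 188 336.22340425531917 274.8723404255319
handle dark px 188 336.45744680851067 274.76063829787233
tmpl 0.7869750261306763 (10, 10) (10,10)=unmoved
tmpl 0.9028353095054626 (10, 10) (10,10)=unmoved
```

```bash
python3 -m crank '[4.5,0,0.05,0.4,0, 4.5,0,0,0.4,0, 4.5,0,0,0.4,0, 4.5,0.15,0,0.25,0, 4.5,0.15,0,0.25,0, 4.5,0.15,0,0.25,0, 4.5,0.1,0,0.25,0, 4.5,0,0,0,0]' 25
python3 go.py 0.5553 0.1773 0.007 136; python3 hd.py
```

```text
time_s: 17.17
position: [0.5539, 0.1758, 0.0249]
tool_rot: [[0.69, 0.724, 0.001], [0.724, -0.69, -0.0], [0.001, 0.001, -1.0]]
ft_force: [-0.1, 0.5, 5.8]
grip_width: 0.0489
gripper_force: 43.3
t 17.17 pos [0.5539 0.1758 0.0249] q [ 6.  37.5 84.7 -0.  57.8 49.6] grip 0.0489 43.3 F [-0.1  0.5  5.8] tilt -1.0
closing axis now -43.6; world turn -0.4 deg -> tool-z turn 0.006 rad
shift now (cm, tool axes) [ 0.2  -0.    1.79]
handle dark px 188 336.22340425531917 274.8723404255319
handle dark px 184 336.3423913043478 274.95652173913044
tmpl 0.721307635307312 (10, 11) (10,10)=unmoved
tmpl 0.899549126625061 (10, 10) (10,10)=unmoved
```

```bash
python3 -m crank '[4.5,0.05,0,0.2,0, 4.5,0.05,0,0.2,0, 4.5,0.05,0,0.25,0, 4.5,0.05,0,0.25,0, 4.5,0,0,0.25,0, 4.5,0,0,0.25,0, 4.5,0,0,0.1,0, 4.5,0,0,0,0]' 25
python3 go.py 0.5553 0.1773 0.007 136; python3 hd.py
```

```text
time_s: 17.88
position: [0.5564, 0.1776, 0.0105]
tool_rot: [[0.69, 0.723, 0.004], [0.724, -0.69, 0.001], [0.003, 0.002, -1.0]]
ft_force: [3.4, 3.3, 4.9]
grip_width: 0.0492
gripper_force: 43.6
t 17.88 pos [0.5564 0.1776 0.0105] q [ 6.1 38.8 85.   0.  56.  49.7] grip 0.0492 43.6 F [3.4 3.3 4.9] tilt -1.0
closing axis now -43.7; world turn -0.3 deg -> tool-z turn 0.006 rad
shift now (cm, tool axes) [-0.1  -0.05  0.35]
handle dark px 188 336.22340425531917 274.8723404255319
handle dark px 182 336.2307692307692 275.07142857142856
tmpl 0.671768069267273 (10, 11) (10,10)=unmoved
tmpl 0.891126275062561 (10, 10) (10,10)=unmoved
```

```bash
python3 -m crank '[4.5,0,0,0.15,0, 4.5,0,0,0.15,0, 4.5,0,0,0,0, 5.1,0,0,0,0, 5.8,0,0,0,0, 6.5,0,0,0,0, 7,0,0,0,0, 7,0,0,0,0]' 25
python3 go.py 0.5553 0.1773 0.007 136; python3 hd.py
```

```text
time_s: 18.6
position: [0.5547, 0.1771, 0.0066]
tool_rot: [[0.69, 0.723, -0.001], [0.723, -0.69, -0.0], [-0.0, -0.0, -1.0]]
ft_force: [0.1, 0.1, 0.5]
grip_width: 0.0702
gripper_force: 0.0
t 18.6 pos [0.5547 0.1771 0.0066] q [ 6.1 39.1 85.2 -0.  55.7 49.7] grip 0.0702 0.0 F [0.1 0.1 0.5] tilt -1.0
closing axis now -43.7; world turn -0.3 deg -> tool-z turn 0.006 rad
shift now (cm, tool axes) [ 0.06  0.02 -0.04]
handle dark px 188 336.22340425531917 274.8723404255319
handle dark px 187 336.3101604278075 274.97860962566847
tmpl 0.6595466732978821 (10, 11) (10,10)=unmoved
tmpl 0.8852255344390869 (10, 10) (10,10)=unmoved
```

```bash
python3 -m crank '[7,0,0,-1.5,0, 7,0,0,-3,0, 7,0,0,-3.5,0, 7,-1,0,-3.5,0, 7,-4,0,-2,0, 7,-4,0,0,0, 7,-4,0,0,0, 7,-4,0,0,0]' 25
python3 - <<'E'
from fit import *
tr=np.load("poses.npz")["tr"]
a=optics.get_image("side");b=optics.get_image("top")
g=[]
def box(p,c,s):
    return tf(p,np.array([[c[0]+i*s[0]/2,c[1]+j*s[1]/2,c[2]+k*s[2]/2] for i in(-1,1) for j in(-1,1) for k in(-1,1)])/1000)
for im,x,y,w,h,S in((a,200,145,65,50,6),(b,115,165,88,90,4.5)):
    c=cv2.resize(im["color"][y:y+h,x:x+w,::-1],None,fx=S,fy=S,interpolation=cv2.INTER_CUBIC)
    for v in pix(im,tf(tr,np.array([[65*i,25*j,22] for i in(-1,1) for j in(-1,1)])/1000)):cv2.circle(c,tuple(map(int,(v+.5-[x,y])*S)),2,(0,0,255),-1)
    for v in pix(im,box(tr,(0,0,2.5),(160,92,5))):cv2.circle(c,tuple(map(int,(v+.5-[x,y])*S)),2,(0,255,0),-1)
    c=cv2.copyMakeBorder(c,0,max(0,405-c.shape[0]),0,0,0);g.append(c)
cv2.imwrite("pics/s5.png",np.hstack(g))
E
python3 go.py 0.4858 0.1054 0.15 136
```

```text
time_s: 19.32
position: [0.4379, 0.0553, 0.1407]
tool_rot: [[0.69, 0.724, 0.001], [0.724, -0.69, -0.0], [0.0, 0.001, -1.0]]
ft_force: [0.9, -0.1, -0.1]
grip_width: 0.07
gripper_force: 0.0
t 19.42 pos [0.4358 0.0539 0.1404] q [-8.4 16.7 99.4 -0.  64.1 35.4] grip 0.07 0.0 F [ 0.4  0.4 -0.7] tilt -1.0
closing axis now -43.9; world turn -0.1 deg -> tool-z turn 0.003 rad
shift now (cm, tool axes) [ 7.17  0.03 -0.97]
```

View pics/s5.png

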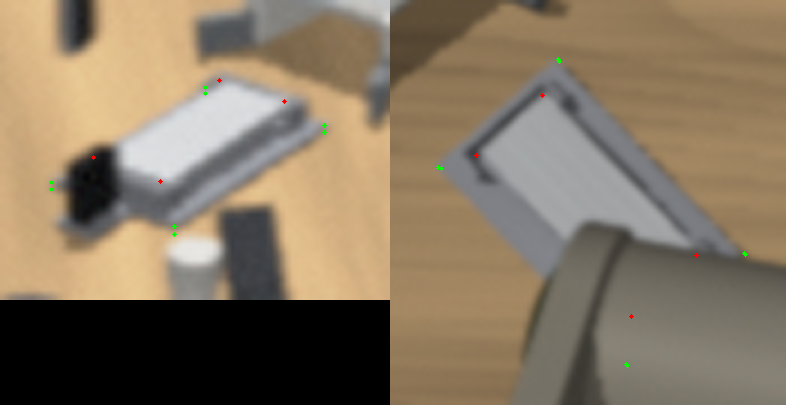

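The plate lies flat inside the lugs. The projected bed corners at (476,155) and (543,95) in the crop match its end. Next I grip the handle.

```bash
python3 -m crank '[5,3,0,2,0, 5,3,0,2.5,0, 5,1.1,0,2.5,0, 5,0,0,2.5,0, 5,0,0,2.2,0, 5,0,0,1,0, 5,0,0,0,0, 3,0,0,0,0]' 80
python3 -m crank '[1,0,0,0,0, 1,0,0,0,0, 1,0,0,0,0, 1,0,0,0,0, 1,0,0,0,0, 1,0,0,0,0, 1,0,0,0,0, 1,0,0,0,0]' 80
python3 go.py 0.4919 0.1508 0.013 131
```

```text
time_s: 20.08
position: [0.4887, 0.1078, 0.0133]
tool_rot: [[0.69, 0.724, -0.001], [0.724, -0.69, 0.0], [-0.0, -0.0, -1.0]]
ft_force: [0.7, 0.0, 0.2]
grip_width: 0.0389
gripper_force: 0.0
time_s: 20.75
position: [0.4886, 0.1078, 0.0146]
tool_rot: [[0.69, 0.724, 0.001], [0.724, -0.69, 0.0], [0.001, 0.001, -1.0]]
ft_force: [-2.0, 2.5, 5.6]
grip_width: 0.0127
gripper_force: 78.9
t 20.75 pos [0.4886 0.1078 0.0146] q [-1.2 32.8 98.6  0.  48.5 42.5] grip 0.0127 78.9 F [-2.   2.5  5.6] tilt -1.0
closing axis now -43.6; world turn -5.4 deg -> tool-z turn 0.094 rad
shift now (cm, tool axes) [ 3.34 -2.73  0.16]
```

```bash
python3 -m crank '[1,0,0,-0.1,0.02, 1,0.2,-0.4,0,0.03, 1,0.3,-0.6,0,0.03, 1,0.5,-0.6,0,0.014, 1,0.6,-0.6,0,0, 1,0.7,-0.5,0,0, 1,0.7,-0.3,0,0, 1,0.4,0,0,0]' 80
python3 go.py 0.5969 0.2420 0.013 131
python3 - <<'E'
from h import *
i=optics.get_image("side");cv2.imwrite("pics/t1.png",i["color"][:,:,::-1])
for n in("side","top"):
    i=optics.get_image(n)
    for q,z in(("tray",.018),("tray_handle",.03),("plate",.022),("port",.04)):
        r=spotter.look_for(i,q);print(n,q,[(round(float(k["score"]),2),np.round(onz(i,np.array(k["at"])*[512,384],z)[:2],3).tolist()) for k in r[:2]])
E
```

```text
time_s: 21.42
position: [0.4936, 0.1531, 0.0146]
tool_rot: [[0.754, 0.657, -0.001], [0.657, -0.754, -0.0], [-0.001, -0.0, -1.0]]
ft_force: [-7.2, -4.4, 4.5]
grip_width: 0.0123
gripper_force: 79.1
t 21.42 pos [0.4936 0.1531 0.0146] q [ 4.1 33.9 95.8 -0.  50.3 53.1] grip 0.0123 79.1 F [-7.2 -4.4  4.5] tilt -1.0
closing axis now -49.0; world turn -0.0 deg -> tool-z turn 0.001 rad
shift now (cm, tool axes) [13.63  0.07  0.15]
side tray [(0.77, [0.544, 0.157])]
side tray_handle [(0.82, [0.547, 0.105]), (0.48, [0.729, 0.041])]
side plate [(0.84, [0.449, -0.404]), (0.76, [0.562, 0.188])]
side port [(0.85, [0.783, 0.465]), (0.28, [0.563, 0.162])]
top tray [(0.86, [0.622, 0.22])]
top tray_handle [(0.63, [0.62, 0.218])]
top plate [(0.88, [0.383, -0.34]), (0.74, [0.604, 0.231])]
top port [(0.67, [0.786, 0.402])]
```

```bash
python3 -m crank '[1,0.4,0,0,0, 1,0.6,0,0,0, 1,0.7,0,0,0, 1,0.7,0,0,0, 1,0.7,0,0,0, 1,0.6,0,0,0, 1,0.5,0,0,0, 1,0.3,0,0,0]' 80
python3 go.py 0.5969 0.2420 0.013 131
```

```text
time_s: 22.63
position: [0.5265, 0.1805, 0.0146]
tool_rot: [[0.755, 0.655, -0.004], [0.655, -0.755, -0.003], [-0.004, -0.001, -1.0]]
ft_force: [-9.5, -7.6, 9.8]
grip_width: 0.0129
gripper_force: 79.7
t 22.63 pos [0.5265 0.1805 0.0146] q [ 6.8 36.7 89.1 -0.1 54.4 55.9] grip 0.0129 79.7 F [-9.5 -7.6  9.8] tilt -1.0
closing axis now -49.1; world turn 0.1 deg -> tool-z turn -0.001 rad
shift now (cm, tool axes) [ 9.34 -0.03  0.12]
```

```bash
python3 -m crank '[1,0.3,0,0,0, 1,0.5,0,0,0, 1,0.6,0,0,0, 1,0.6,0,0,0, 1,0.6,0,0,0, 1,0.6,0,0,0, 1,0.5,0,0,0, 1,0.3,0,0,0]' 80
python3 go.py 0.5969 0.2420 0.013 131
```

```text
time_s: 23.3
position: [0.5569, 0.2067, 0.0146]
tool_rot: [[0.755, 0.655, -0.003], [0.655, -0.755, -0.003], [-0.004, -0.0, -1.0]]
ft_force: [-8.6, -7.7, 10.1]
grip_width: 0.0132
gripper_force: 79.6
t 23.3 pos [0.5569 0.2067 0.0146] q [ 9.  39.3 82.7 -0.1 58.2 58.1] grip 0.0132 79.6 F [-8.6 -7.7 10.1] tilt -1.0
closing axis now -49.1; world turn 0.1 deg -> tool-z turn -0.001 rad
shift now (cm, tool axes) [ 5.34 -0.05  0.14]
```

```bash
python3 -m crank '[1,0.3,0,0,0, 1,0.5,0,0,0, 1,0.7,0,0,0, 1,0.7,0,0,0, 1,0.6,0,0,0, 1,0.5,0,0,0, 1,0.4,0,0,0, 1,0.3,0,0,0]' 80
python3 go.py 0.5969 0.2420 0.013 131
```

```text
time_s: 23.97
position: [0.5871, 0.2328, 0.0147]
tool_rot: [[0.756, 0.655, -0.003], [0.655, -0.756, -0.003], [-0.004, -0.0, -1.0]]
ft_force: [-8.0, -6.9, 7.7]
grip_width: 0.0132
gripper_force: 79.5
t 23.97 pos [0.5871 0.2328 0.0147] q [11.  42.2 75.9 -0.1 62.1 60.1] grip 0.0132 79.5 F [-8.  -6.9  7.7] tilt -1.0
closing axis now -49.1; world turn 0.1 deg -> tool-z turn -0.001 rad
shift now (cm, tool axes) [ 1.34 -0.06  0.16]
```

```bash
python3 -m crank '[1,0.2,0,0,0, 1,0.2,0,0,0, 1,0.2,0,0,0, 1,0.2,0,0,0, 1,0.15,0,0,0, 1,0.1,0,0,0, 1,0,0,0,0, 1,0,0,0,0]' 80
python3 go.py 0.5969 0.2420 0.013 131
```

```text
time_s: 24.63
position: [0.5951, 0.2396, 0.0147]
tool_rot: [[0.756, 0.655, -0.003], [0.655, -0.756, -0.002], [-0.004, -0.0, -1.0]]
ft_force: [-5.3, -5.0, 6.6]
grip_width: 0.0128
gripper_force: 79.4
t 24.63 pos [0.5951 0.2396 0.0147] q [11.4 42.9 74.1 -0.1 63.2 60.6] grip 0.0128 79.4 F [-5.3 -5.   6.6] tilt -1.0
closing axis now -49.1; world turn 0.1 deg -> tool-z turn -0.001 rad
shift now (cm, tool axes) [ 0.29 -0.06  0.17]
```

Almost home and the stop hasn't been felt yet, so I'll creep forward until the force rises.

```bash
python3 -m crank '[1,0.15,0,0,0, 1,0.15,0,0,0, 1,0.1,0,0,0, 1,0.1,0,0,0, 1,0,0,0,0, 1,0,0,0,0, 1,0,0,0,0, 1,0,0,0,0]' 80
python3 go.py 0.5969 0.2420 0.013 131
```

```text
time_s: 25.3
position: [0.5982, 0.2423, 0.0147]
tool_rot: [[0.756, 0.655, -0.005], [0.655, -0.756, -0.004], [-0.006, -0.0, -1.0]]
ft_force: [-9.3, -8.1, 8.9]
grip_width: 0.0125
gripper_force: 79.8
t 25.3 pos [0.5982 0.2423 0.0147] q [11.6 43.3 73.2 -0.2 63.8 60.8] grip 0.0125 79.8 F [-9.3 -8.1  8.9] tilt -1.0
closing axis now -49.1; world turn 0.1 deg -> tool-z turn -0.001 rad
shift now (cm, tool axes) [-0.12 -0.06  0.17]
```

```bash
python3 -m crank '[1,0.1,0,0,0, 1,0.1,0,0,0, 1,0.1,0,0,0, 1,0,0,0,0, 1,0,0,0,0, 1,0,0,0,0, 1,0,0,0,0, 1,0,0,0,0]' 80
python3 go.py 0.5969 0.2420 0.013 131
```

```text
time_s: 25.97
position: [0.5982, 0.2424, 0.0146]
tool_rot: [[0.756, 0.655, -0.011], [0.655, -0.756, -0.007], [-0.013, -0.002, -1.0]]
ft_force: [-21.3, -19.9, 16.4]
grip_width: 0.0129
gripper_force: 80.9
t 25.97 pos [0.5982 0.2424 0.0146] q [11.7 43.4 72.9 -0.3 64.3 60.9] grip 0.0129 80.9 F [-21.3 -19.9  16.4] tilt -0.9999
closing axis now -49.1; world turn 0.1 deg -> tool-z turn -0.001 rad
shift now (cm, tool axes) [-0.12 -0.05  0.16]
```

It's against the stop, 2 mm past home. I'll relieve the push, let go and rise.

```bash
python3 -m crank '[1,-0.2,0,0,0, 1,-0.2,0,0,0, 1,-0.1,0,0,0, 1,0,0,0,0, 2.5,0,0,0,0, 4,0,0,0,0, 4,0,0,0,0, 4,0,0,0,0]' 80
python3 -m crank '[4,0,0,-1,0, 4,0,0,-2,0, 4,0,0,-3,0, 4,-1,0,-3,0, 4,-3,0,-2,0, 4,-3.5,0,0,0, 4,-3.5,0,0,0, 4,-3,0,0,0]'
python3 -m crank '[4,-3,0,0,0, 4,-3,0,0,0, 4,-2,0,0,0, 4,0,0,0,0, 4,0,0,0,0, 4,0,0,0,0, 4,0,0,0,0, 4,0,0,0,0]'
python3 - <<'E'
from fit import *
po=np.load("poses.npz")["po"]
b=optics.get_image("top");a=optics.get_image("side")
# handle: dark blob near expected home handle position
for n,im in(("top",b),("side",a)):
    g=im["color"].max(2).astype(float)
    c=pix(im,tf(po,[-.098,0,.035]))[0];x,y=np.round(c).astype(int)
    w=g[y-14:y+15,x-14:x+15];ys,xs=np.nonzero(w<45)
    B=np.array([xs.mean()+x-14,ys.mean()+y-14]);W=onz(im,B,.035)[:2]
    print(n,"expected",c,"dark",len(xs),B,"port frame",R(-po[2])@(W-po[:2]))
    for q,z in(("plate",.022),("tray_handle",.03)):
        print([(round(float(k["score"]),2),np.round(onz(im,np.array(k["at"])*[512,384],z)[:2],3).tolist()) for k in spotter.look_for(im,q)[:3]])
print(env.observe()["position"],env.observe()["ft_force"],env.observe()["time_s"])
E
```

```text
time_s: 26.63
position: [0.5984, 0.2431, 0.0142]
tool_rot: [[0.755, 0.656, -0.0], [0.656, -0.755, -0.0], [-0.0, -0.0, -1.0]]
ft_force: [-0.1, 0.7, -0.4]
grip_width: 0.0403
gripper_force: 0.0
time_s: 27.3
position: [0.491, 0.1503, 0.1255]
tool_rot: [[0.755, 0.656, 0.001], [0.656, -0.755, -0.0], [0.001, 0.001, -1.0]]
ft_force: [0.7, 0.1, 0.3]
grip_width: 0.04
gripper_force: 0.0
time_s: 27.97
position: [0.4328, 0.0993, 0.1245]
tool_rot: [[0.755, 0.656, 0.0], [0.656, -0.755, 0.0], [0.0, 0.0, -1.0]]
ft_force: [0.5, 0.1, -0.4]
grip_width: 0.0401
gripper_force: 0.0
top expected [133.25769698 193.12712798] dark 79 [135.01265823 192.74683544] port frame [-0.09999106 -0.00402595]
[(0.87, [0.643, 0.272]), (0.81, [0.441, -0.484]), (0.57, [0.38, -0.345])]
[(0.74, [0.504, -0.399]), (0.63, [0.612, 0.245])]
side expected [239.38051221 154.64886326] dark 59 [240.55932203 157.01694915] port frame [-0.11070783 -0.01640607]
[(0.81, [0.4, -0.28]), (0.54, [0.44, -0.4]), (0.28, [0.559, -0.061])]
[(0.66, [0.607, 0.227]), (0.63, [0.5, -0.401]), (0.6, [0.557, -0.067])]
[0.43225204 0.09895407 0.12438691] [ 0.03756006 -0.10932989  0.16577761] 28.2667
```

```bash
python3 -c "
from rig import env
print(env.close_job())"
```

```text
the job is handed in; nothing more can be done
None
```

I handed the job in at about 28 s with every step carried out; the hand-in returned no verdict. The plate was leaned on the stand, then laid flat in the tray, and the tray was pushed to the port's stop and released. The tray's resting place was confirmed by stop contact and the top camera. The plate was last seen flat before the push, and I did not check the other objects' positions at the end.

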